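Find and mark the rubbing spot of a blower wheel

TASK

This blower wheel rubs at one spot of its turn. Turn it slowly by the knob of its crank and feel for the spot where the drag clearly rises, without shoving the casing over its mat, and leave the wheel standing in that spot. Then set the small green cap down flat on the casing's rim, right in front of the wheel's pointer, to mark it; leave everything else alone.

Things in the scene. Friction and masses are not known exactly. Their poses are not given: they have to be found in the camera images.
- casing_axis (a point): Point on the wheel's upright axis, 40 mm above the bench, level with the top of the round grey casing (200 mm in diameter). The casing is not screwed down: it stands on a fixed rubber mat (216 mm wide, 4 mm thick) and slides once pushed sideways with some 25 N; it must stay within 10 mm of where it stood. The point's x axis is the casing's own.
- wheel (a joint): Angle of the wheel about its upright axis in rad, growing counter-clockwise seen from above; at 0 the pointer lies along the x axis of casing_axis. It starts within 1.2 of 0 and turns more than a whole turn either way (stops at -9 and 9). The rubbing spot lies out of sight under the wheel, at least 0.5 rad from the start either way.
- crank_knob (a point): Middle of the crank's knob: an upright black cylinder, 17 mm in diameter and 30 mm tall (from 46 to 76 mm above the bench), which spins freely on its own pin, 45 mm from the wheel's axis on the side opposite to the pointer. The steel crank arm lies right beneath it, its top 44 mm above the bench; the wheel's vanes reach 38 mm above the bench, the hub (38 mm in diameter) 48 mm.
- pointer_tip (a point): Tip of the narrow black pointer bar on the wheel, 60 mm from the axis, opposite to the crank, 42 mm above the bench.
- mark_place (a point): Point carried by the wheel, 82 mm from its axis, 22 mm beyond the pointer's tip, at the height of the rim: where the middle of the cap's underside belongs.
- cap: Small green plastic cap, a round shallow dish 24 mm in diameter and 9 mm tall, lying on the bench to the right of the blower. Origin at the centre of its underside, z axis up.
- tape: Bystander: roll of black tape lying flat, 62 mm in diameter, 19 mm tall; origin under its centre.
- parts_box: Bystander: small light-blue parts box with a clear lid, 31x27x18 mm; origin under its centre.
- rotor: The wheel itself: aluminium, 120 mm in diameter, x axis along its pointer, origin on its axis at bench level. Even drag takes 1 to 2 N at the crank knob; over the rubbing arc of some 0.3 rad this jumps to some 7 to 12 N on entering and still 4 to 8 N in its middle, and is gone on leaving. It can be turned right through, and stays where it is left there.
- shroud: The casing's grey ring round the wheel, fixed to the casing: its top is a flat solid rim from 64 to 100 mm from the axis, 40 mm above the bench. Origin on the wheel's axis, at bench level.

How it is judged:
On the way:
1. the wheel has been turned into its rubbing spot and stands there let go (contact force between rotor and anything else above 3 N and contact force between the fingers and rotor below 0.2 N), for 0.3 s.
At the end, for the whole second after the job is handed in: The wheel stands still in its rubbing spot (the wheel presses on what it rubs against with more than 3 N), the cap lies flat and at rest on the casing's rim with its middle within 15 mm of mark_place, just beyond the pointer's tip, and the casing is within 10 mm of where it stood (contact force between rotor and anything else above 3 N and horizontal distance between cap and mark_place below 0.015 m and height (world z) of cap between 0.036 and 0.045 m and angle between cap's own z axis and vertical below 0.15 rad and linear speed of cap below 0.02 m/s and distance of casing_axis from where it was at the start of the episode below 0.01 m); the robot touches nothing.
It fails at once if the casing is shoved more than 10 mm over its mat (distance of casing_axis from where it was at the start of the episode above 0.01 m).
It fails at once if the wheel is spun fast (over 8 rad/s) (velocity of joint wheel above 8 rad/s or velocity of joint wheel below -8 rad/s).
It fails at once if the tape or the parts box is moved by more than 20 mm (distance of any of tape, parts_box from where it was at the start of the episode above 0.02 m).
It also fails if it takes over 64 s, if anything falls off the work surface, if the arm or the gripper's body presses on something with over 40 N, if the wrist force passes 120 N, or if a joint passes its speed limit or range.

ROBOT

A 6-joint arm with a two-finger parallel gripper is mounted at the origin on a cart in front of the work surface, level with it; the furniture and walls round the work are solid. World frame = base frame: x ahead of the robot, y to its left, z up, the work surface at z = 0. Lengths are in m, angles in rad, forces in N, time in s.
With the tool pointing down it reaches from about 0.35 to 0.85 m from the base axis. Payload 8.1 kg.
Tool frame: the origin (TCP) lies at the very end of the fingers, on their centre line; the grasp point (between the pads) lies 19 mm behind it; z points along the fingers, y is the direction in which the jaws open and shut (so a half turn about z gives the same grasp; the last joint's range is limited). The gripper opens to 93 mm and grips with 3 to 60 N. Pads are 15 mm wide; open, the fingers measure 128 mm over their backs; the gripper's body (75 mm by 188 mm) begins 65 mm behind the grasp point.
Start: joints at [-1.344, 0.13, 1.488, -0, 1.523, -0.085], TCP at [0.184, -0.571, 0.219] pointing down, gripper open.
Joint ranges: [-2.96, 2.96], [-0.89, 2.26], [0.02, 2.5], [-1.34, 4.48], [0, 2.73], [-2.66, 2.66]. Speed limits (rad/s): [2.39, 2.39, 2.79, 3.14, 3.14, 3.14].

INTERFACE

Orientations are given as a rotation vector (axis times angle).
In Python, from plant import read_state, read_camera, camera_info, robot gives the robot as it stands.
- The arm moves only by the tool apply_moves, never from a script. Its argument "increments" is a list of rows, each a list of 5 numbers: the shift along the world's x, y, z in units of 50 cm (1.0 is 50 cm), then the turn about the world's z in units of 90 degrees (1.0 is 90 degrees), then the gripper's target within -1 to 1 (shut at 1, half-way at 0, fully open at -1). A call has 1 to 8 rows; each row is the pose to reach, as a shift and turn from the pose measured when the call began; what a row does not reach only later rows make up. A row lasts 1/10 s, in which the tool goes at most 50 mm and 8.59 degrees, less where a joint would pass 70% of its speed; a pose out of reach is approached as far as the arm can. A call with a number of a shift or a turn outside -1 to 1 is refused whole. A call with a gripper value outside its range is refused whole. The fingers move at their own pace and stop on an object; "squeeze" is the grip in N (left out, the last holds). Time passes only in rows, so rows that repeat a pose let the fingers close. It gives the time, the measured TCP pose, the force and the opening at its end, in the units of the state.
- read_state(): the state, without advancing time (a new reading comes with each control period).
- read_camera(name): name is "side" or "top"; returns the picture (400x640x3 uint8, red, green, blue); there is no depth.
- camera_info(name): a dict with "camera_matrix" (3x3 intrinsics, pixels), "R" (3x3) and "t" (3): a world point X has camera coordinates R X + t. Camera axes: x right, y down, z forward; pixel columns grow to the right and rows downward; lengths in m; the calibration is good to about 2 mm. A picture is of the moment at which its call begins. camera_info takes no time and is no camera call.
- robot.close_job(): hands the job in, once; it reports no verdict.
The state is a dict: "t": time; "q": joint angles; "dq": joint speeds; "joint_torque": joint torques, N m; "tool_pos": TCP position; "orientation": TCP orientation; "force": force on the tool from outside, world axes, zero at the start; "wrist_torque": the same for the moment, N m; "opening": finger opening in m.
Only numpy, scipy, OpenCV 4.12 (cv2) and the standard library are available. Lean on these libraries where they do the work, as an engineer would, in place of code of your own. Each camera call takes 0.05 s, during which the arm holds its last target.

## Working session

There is one attempt and no reset: what is moved stays moved. The work goes in short steps, Python scripts to look and compute and a tool call to move; the robot and the scene stay as the last step left them, time stands still between calls to the robot, and variables do not carry over. Pictures are saved under pics/ and viewed, and the job is handed in when it is done.

Besides the shell and the picture viewer there is one more tool, called as name(argument=value, ...), one argument or row to a line, values as JSON. apply_moves: Moves the arm, as the interface text tells. Its arguments: {"type":"object","properties":{"increments":{"type":"array"},"squeeze":{"type":"number"}},"required":["increments"]}

```bash
mkdir -p pics; cat > look.py <<'E'
import cv2,sys
from plant import *
def snap(n,f):
    im=read_camera(n); cv2.imwrite('pics/'+f,cv2.cvtColor(im,cv2.COLOR_RGB2BGR)); return im
E
python3 - <<'E'
from look import *
for n in('side','top'):
    snap(n,n+'0.png'); c=camera_info(n); print(n,c)
s=read_state(); print(s)
E
```

```text
side {'camera_matrix': array([[457.84361502,   0.        , 318.8962097 ],
       [  0.        , 457.84361502, 194.04440441],
       [  0.        ,   0.        ,   1.        ]]), 'R': array([[ 0.99273061, -0.1178887 , -0.02425269],
       [-0.06528985, -0.35819575, -0.93136085],
       [ 0.10110971,  0.92617388, -0.36328882]]), 't': array([-0.6024088 ,  0.08329839,  1.08178883])}
top {'camera_matrix': array([[492.71826879,   0.        , 315.82020602],
       [  0.        , 492.71826879, 204.68354687],
       [  0.        ,   0.        ,   1.        ]]), 'R': array([[-0.00758972, -0.99996583,  0.00327617],
       [-0.98399686,  0.00688516, -0.1780527 ],
       [ 0.17802406, -0.00457511, -0.9840155 ]]), 't': array([-0.05550403,  0.57963852,  1.45060524])}
{'t': 0.1, 'q': array([-1.34437858e+00,  1.31079870e-01,  1.48916069e+00, -3.29077774e-05,
        1.52296893e+00, -8.53889443e-02]), 'dq': array([ 0.00080354, -0.00256797, -0.00046264,  0.00167075,  0.00128665,
        0.00186882]), 'joint_torque': array([ 1.17835851e-03, -5.61342359e+01, -4.93096519e+01,  7.70876929e-02,
        2.92221206e-02, -5.52129973e-05]), 'tool_pos': array([ 0.18397059, -0.57057571,  0.2177011 ]), 'orientation': array([-3.10189901e+00, -4.87555526e-01,  2.30322308e-04]), 'force': array([-0.17113833, -0.59374328, -0.09454664]), 'wrist_torque': array([ 0.02564956, -0.05809644,  0.00609562]), 'opening': 0.0928761377773378}
```

View pics/side0.png

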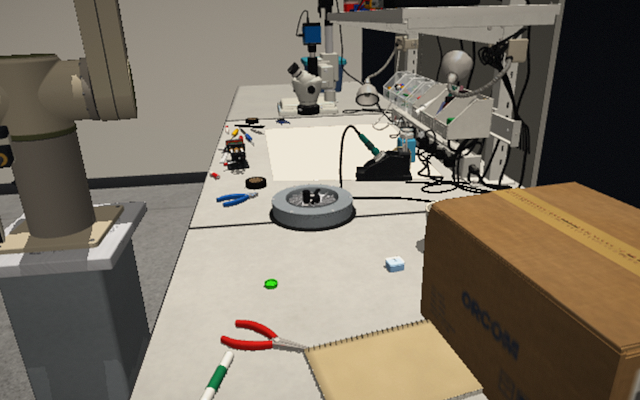

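View pics/top0.png

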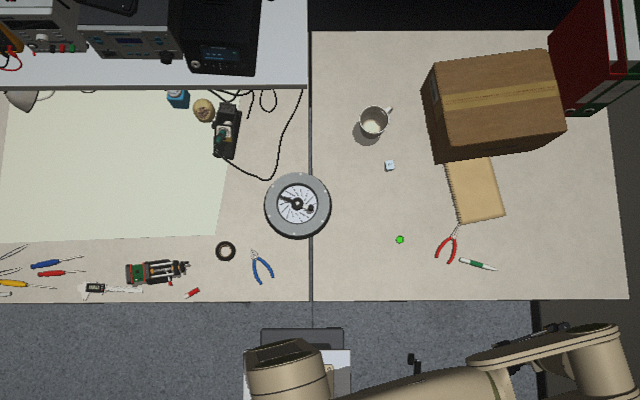

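Top view: blower at (297,206), green cap at (400,239), tape at (226,251), parts box at (390,165). Side view: blower at (312,205), cap at (271,284). I'll zoom in next.

```bash
cat >> look.py <<'E'
import numpy as np
def ray(n,u,v):
    c=camera_info(n);K=np.array(c['camera_matrix']);R=np.array(c['R']);t=np.array(c['t'])
    return -R.T@t, R.T@np.linalg.inv(K)@np.array([u,v,1.])
def onz(n,u,v,z):
    o,d=ray(n,u,v); return o+d*(z-o[2])/d[2]
def tri(a,b):
    # two-view: least squares midpoint
    o1,d1=ray('top',*a);o2,d2=ray('side',*b);d1/=np.linalg.norm(d1);d2/=np.linalg.norm(d2)
    s=np.linalg.lstsq(np.c_[d1,-d2],o2-o1,rcond=None)[0]
    p,q=o1+d1*s[0],o2+d2*s[1]; return (p+q)/2,np.linalg.norm(p-q)
def proj(n,X):
    c=camera_info(n);p=c['camera_matrix']@(c['R']@np.array(X)+c['t']); return p[:2]/p[2]
def blob(im,lo,hi,box):
    h=cv2.cvtColor(im,cv2.COLOR_RGB2HSV);m=cv2.inRange(h,lo,hi);M=np.zeros_like(m);x0,y0,x1,y1=box;M[y0:y1,x0:x1]=m[y0:y1,x0:x1]
    mm=cv2.moments(M,True);return mm['m10']/mm['m00'],mm['m01']/mm['m00'],mm['m00']
E
python3 - <<'E'
from look import *
t=cv2.imread('pics/top0.png');s=cv2.imread('pics/side0.png')
a=cv2.resize(t[165:245,255:345],None,fx=7,fy=7,interpolation=cv2.INTER_CUBIC)
b=cv2.resize(s[175:235,260:365],None,fx=7,fy=7,interpolation=cv2.INTER_CUBIC)
cv2.imwrite('pics/a0.png',a);cv2.imwrite('pics/b0.png',b)
T=t[:,:,::-1].copy();S=s[:,:,::-1].copy()
ct=blob(T,(45,120,80),(75,255,255),(385,225,415,255));cs=blob(S,(45,120,80),(75,255,255),(255,270,290,295));print(ct,cs)
print('cap',tri(ct[:2],cs[:2]),onz('top',*ct[:2],.005))
E
```

```text
(399.4634146341463, 239.1219512195122, 41.0) (270.6190476190476, 283.54285714285714, 105.0)
cap (array([ 0.47888108, -0.31937223,  0.00347172]), np.float64(0.0032195357859108363)) [ 0.47710122 -0.31920369  0.005     ]
```

View pics/a0.png

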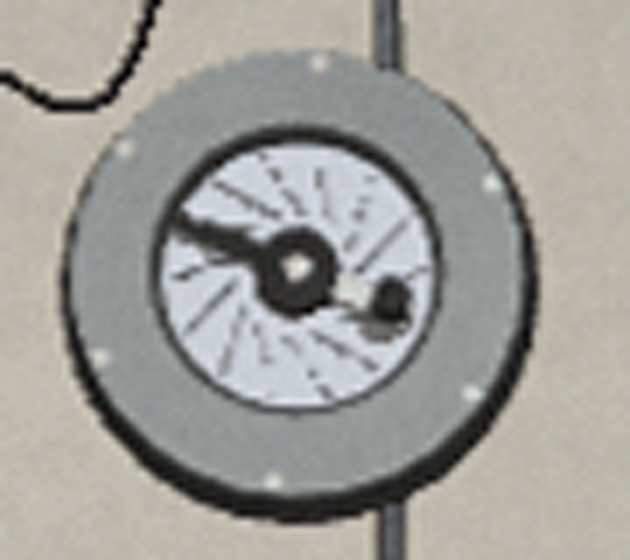

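View pics/b0.png

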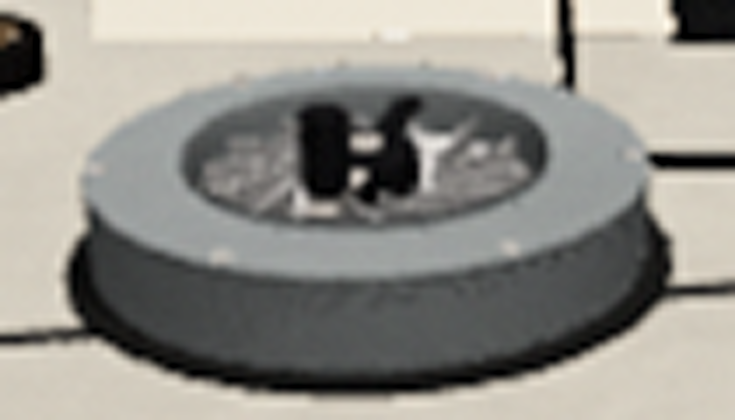

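Crops: in the top view the hub is at about (297.1,202.8), pointer tip at about (280.4,196.3) and knob top at about (310.5,206.5). In the side view the knob column is centred at column ~305.5, rows 190–203.

```bash
python3 - <<'E'
from look import *
T=cv2.imread('pics/top0.png');S=cv2.imread('pics/side0.png')
def fit(im,box,name,lo,hi):
    h=cv2.cvtColor(im,cv2.COLOR_BGR2HSV);m=cv2.inRange(h,lo,hi);M=np.zeros_like(m);x0,y0,x1,y1=box;M[y0:y1,x0:x1]=m[y0:y1,x0:x1]
    cs,_=cv2.findContours(M,cv2.RETR_CCOMP,cv2.CHAIN_APPROX_NONE)
    cs=sorted(cs,key=cv2.contourArea,reverse=True)[:2]
    return [cv2.fitEllipse(c) for c in cs]
print(T[175,298],T[230,300],T[205,270],S[188,310],S[205,277],S[213,320],S[222,320])
for c in [(T,(255,165,345,245),'top'),(S,(260,175,365,235),'side')]:
    pass
    hsv=cv2.cvtColor(c[0],cv2.COLOR_BGR2HSV)
    print(hsv[175,298],hsv[230,300],hsv[205,270],hsv[188,310],hsv[205,277],hsv[213,320],hsv[222,320])
et=fit(T,(255,165,345,245),'top',(60,5,100),(125,60,190))
es=fit(S,(260,175,365,235),'side',(60,10,115),(125,60,190))
print(et,es)
print('tri outer',tri(et[0][0],es[0][0]),'inner',tri(et[1][0],es[1][0]))
for e in et: print(onz('top',*e[0],.04))
q=lambda x,y,ox,oy:(ox+(x+.5)/7-.5,oy+(y+.5)/7-.5)
print('hub',onz('top',*q(297,268,255,165),.048));tip=onz('top',*q(178,222,255,165),.042);print('tip',tip)
k=onz('top',*q(392,295,255,165),.076);print('knobtop',k)
print('knob tri',tri(q(392,295,255,165),q(321,105,260,175)))
E
```

```text
[145 145 141] [149 151 148] [148 149 145] [106 106 103] [159 160 156] [149 151 147] [88 87 85]
[ 90   7 145] [ 70   5 151] [ 83   7 149] [60  6 44] [15  7 76] [ 75   3 152] [ 75   7 154]
[ 20  23 238] [ 0 16 16] [ 20  25 215] [ 90   7 106] [ 83   6 160] [ 75   7 151] [100   9  88]Traceback (most recent call last):
  File "<stdin>", line 14, in <module>
  File "<stdin>", line 7, in fit
cv2.error: OpenCV(4.12.0) /io/opencv/modules/imgproc/src/shapedescr.cpp:361: error: (-201:Incorrect size of input array) There should be at least 5 points to fit the ellipse in function 'fitEllipseNoDirect'
```

```bash
cat > circ.py <<'E'
from look import *
def rimfit(T,S,out=None):
    # fit circle centre (x,y) of rim: edges by least squares on reprojected ellipse
    res={}
    for n,im,box,lo in(('top',T,(255,165,345,245),(30,0,115)),('side',S,(260,175,365,235),(30,0,118))):
        h=cv2.cvtColor(im,cv2.COLOR_BGR2HSV);m=cv2.inRange(h,lo,(130,40,185));M=np.zeros_like(m);x0,y0,x1,y1=box;M[y0:y1,x0:x1]=m[y0:y1,x0:x1]
        M=cv2.morphologyEx(M,cv2.MORPH_CLOSE,np.ones((3,3),np.uint8))
        if out: cv2.imwrite('pics/%s_%s.png'%(out,n),cv2.resize(M[y0:y1,x0:x1],None,fx=4,fy=4))
        cs,_=cv2.findContours(M,cv2.RETR_CCOMP,cv2.CHAIN_APPROX_NONE)
        cs=sorted(cs,key=cv2.contourArea,reverse=True)[:2]
        res[n]=[cv2.fitEllipse(c) for c in cs]
    return res
E
python3 - <<'E'
from circ import *
T=cv2.imread('pics/top0.png');S=cv2.imread('pics/side0.png')
r=rimfit(T,S,'m0');print(r)
et,es=r['top'],r['side']
print('tri outer',tri(et[0][0],es[0][0]),'inner',tri(et[1][0],es[1][0]))
for n in r:
  for e in r[n]: print(n,onz(n,*e[0],.04))
q=lambda x,y,ox,oy:(ox+(x+.5)/7-.5,oy+(y+.5)/7-.5)
print('hub',onz('top',*q(297,268,255,165),.048));tip=onz('top',*q(178,222,255,165),.042);print('tip',tip)
k=onz('top',*q(392,295,255,165),.076);print('knobtop',k)
print('knob tri',tri(q(392,295,255,165),q(321,105,260,175)))
E
```

```text
{'top': [((297.0484924316406, 202.87875366210938), (62.38343811035156, 64.80459594726562), 35.41849136352539), ((295.07720947265625, 202.7112579345703), (30.842939376831055, 38.526214599609375), 165.95314025878906)], 'side': [((311.7801818847656, 199.20010375976562), (29.148813247680664, 79.66838836669922), 88.31050109863281), ((311.71685791015625, 197.25193786621094), (21.208688735961914, 54.43047332763672), 87.67623901367188)]}
tri outer (array([ 0.5890992 , -0.00192128,  0.03507936]), np.float64(0.001442554825142947)) inner (array([0.58940793, 0.00405537, 0.03781369]), np.float64(0.0019288317362285454))
top [ 0.58745561 -0.00208097  0.04      ]
top [0.58802201 0.00398262 0.04      ]
side [ 0.58871876 -0.01378613  0.04      ]
side [ 0.58989296 -0.00100045  0.04      ]
hub [ 0.58604412 -0.00220513  0.048     ]
tip [0.60809903 0.05032662 0.042     ]
knobtop [ 0.56881895 -0.04383665  0.076     ]
knob tri (array([ 0.57021529, -0.04385916,  0.07718697]), np.float64(0.0031634047850883193))
```

apply_moves(
  increments=[
    [0.4,0.5,-0.06,0.528,0],
    [0.4,0.5,-0.06,0.528,0],
    [0.4,0.5,-0.06,0.528,0],
    [0.4,0.5,-0.06,0.528,0],
    [0.4,0.5,-0.06,0.528,0],
    [0.4,0.5,-0.06,0.528,0],
    [0.4,0.5,-0.06,0.528,0],
    [0.4,0.5,-0.06,0.528,0],
  ],
  squeeze=5,
)

```text
t: 0.9
tool_pos: [0.3853, -0.3178, 0.1869]
orientation: [-2.638, -1.701, 0.0]
force: [0.3, -0.8, -0.1]
opening: 0.0466
```

apply_moves(
  increments=[
    [0.367,0.549,-0.134,0,0],
    [0.367,0.549,-0.134,0,0],
    [0.367,0.549,-0.134,0,0],
    [0.367,0.549,-0.134,0,0],
    [0.367,0.549,-0.134,0,0],
    [0.367,0.549,-0.134,0,0],
    [0.367,0.549,-0.134,0,0],
    [0.367,0.549,-0.134,0,0],
  ],
)

```text
t: 1.7
tool_pos: [0.5695, -0.0403, 0.1181]
orientation: [-2.633, -1.704, 0.002]
force: [-0.4, -0.8, -0.1]
opening: 0.0465
```

```bash
python3 - <<'E'
from look import *
snap('side','s1.png');snap('top','t1.png')
s=read_state();print(s['tool_pos'],s['force'],s['t'])
a=cv2.imread('pics/s1.png')[130:240,240:390];b=cv2.imread('pics/t1.png')[150:260,240:390]
cv2.imwrite('pics/c1.png',np.vstack([cv2.resize(a,None,fx=2.7,fy=2.7,interpolation=2),cv2.resize(b,None,fx=2.7,fy=2.7,interpolation=2)]))
E
```

```text
[ 0.56846953 -0.04363255  0.11917624] [-0.75761775 -0.82869761  0.29509068] 1.8
```

View pics/c1.png

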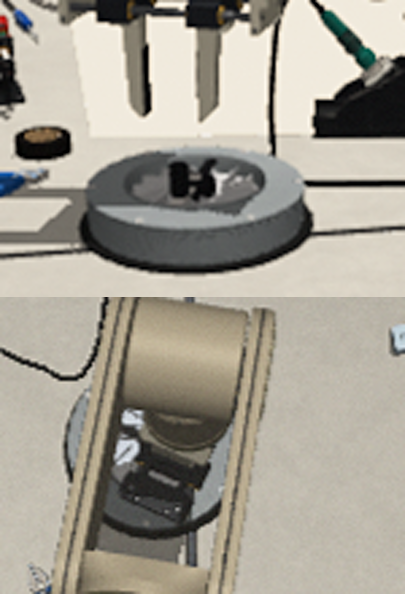

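The side crop shows the fingertips at columns ~143 and ~210 straddling the knob at ~180. I'll descend and grip.

apply_moves(
  increments=[
    [0.002,0,-0.07,0,0],
    [0.002,0,-0.136,0,0],
    [0.002,0,-0.136,0,0],
    [0.002,0,-0.136,0,0],
  ],
)

```text
t: 2.2
tool_pos: [0.5687, -0.0451, 0.0515]
orientation: [-2.638, -1.699, 0.005]
force: [0.6, -1.0, 0.3]
opening: 0.0466
```

apply_moves(
  increments=[
    [0,0,0,0,0.5],
    [0,0,0,0,0.8],
    [0,0,0,0,1],
    [0,0,0,0,1],
    [0,0,0,0,1],
  ],
  squeeze=5,
)

```text
t: 2.7
tool_pos: [0.5693, -0.0453, 0.0523]
orientation: [-2.638, -1.7, 0.003]
force: [-0.7, -1.0, 3.8]
opening: 0.0169
```

```bash
python3 - <<'E'
from look import *
snap('side','s2.png')
s=read_state();print(s['tool_pos'],s['force'],s['t'],s['opening'])
a=cv2.imread('pics/s2.png')[130:240,240:390]
cv2.imwrite('pics/c2.png',cv2.resize(a,None,fx=4,fy=4,interpolation=2))
E
```

```text
[ 0.56934572 -0.04525954  0.05229143] [ 0.92601798 -0.70652985  4.28782998] 2.75 0.016574212694509077
```

View pics/c2.png

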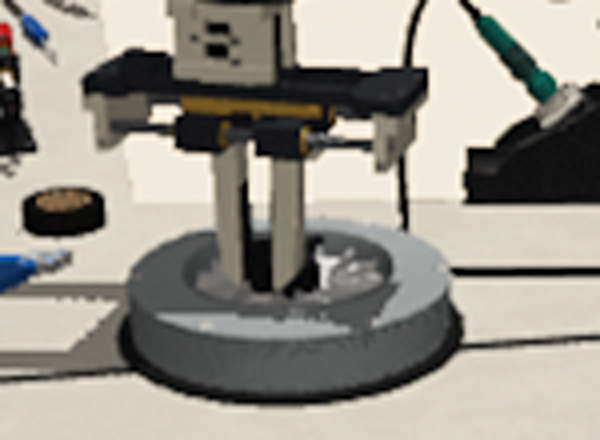

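```bash
cat > crank.py <<'E'
from look import *
import json
C=np.array([0.588,-0.0022]); 
try: C=np.array(json.load(open('C.json')))
except Exception: pass
RAD=0.0455
def th_of(p): d=np.array(p[:2])-C; return np.arctan2(d[1],d[0]),np.hypot(*d)
def jaw(o):  # jaw axis angle deg
    from scipy.spatial.transform import Rotation as Rr
    y=Rr.from_rotvec(o).as_matrix()[:,1]; return np.arctan2(y[1],y[0])
def calls(start_th,jaw0,p0,ncalls,nrows,step,z=0.0525,jawfollow=True):
    # print rows for calls; first relative to measured p0, later relative to nominal
    th=start_th;p=np.array(p0)
    for c in range(ncalls):
        rows=[]
        for i in range(nrows):
            t=th+step*(i+1)
            X=np.array([*(C+RAD*np.array([np.cos(t),np.sin(t)])),z])
            d=(X-p)/0.5
            ja=t+np.pi/2; dj=(ja-jaw0+np.pi/2)%np.pi-np.pi/2
            rows.append([round(float(v),3) for v in d]+[round(float(dj/(np.pi/2)),3) if jawfollow else 0,1])
        print(rows); th=t;p=X;jaw0=ja
def report():
    s=read_state();t,r=th_of(s['tool_pos']);f=np.array(s['force'])
    e=np.array([np.cos(t),np.sin(t)]);print('t',s['t'],'pos',s['tool_pos'].round(4),'th',round(np.degrees(t)%360,1),'r',round(r*1e3,1),'jaw',round(np.degrees(jaw(s['orientation'])),1),'F',f.round(1),'Frad',round(f[:2]@e,1),'Ftan',round(-f[0]*e[1]+f[1]*e[0],1),'op',round(s['opening'],4),'q',np.array(s['q']).round(2))
    return s,t
E
python3 - <<'E'
from crank import *
s,t=report()
calls(t,jaw(s['orientation']),s['tool_pos'],3,4,0.05)
E
```

```text
t 2.75 pos [ 0.5693 -0.0453  0.0523] th 246.6 r 46.9 jaw -24.4 F [ 0.9 -0.7  4.3] Frad 0.3 Ftan 1.1 op 0.0166 q [-0.17  0.2   1.73  0.    1.22  0.26]
[[0.005, 0.001, 0.0, 0.043, 1], [0.01, -0.001, 0.0, 0.075, 1], [0.014, -0.002, 0.0, 0.107, 1], [0.018, -0.003, 0.0, 0.138, 1]]
[[0.004, -0.001, 0.0, 0.032, 1], [0.009, -0.001, 0.0, 0.064, 1], [0.014, -0.002, 0.0, 0.095, 1], [0.018, -0.002, 0.0, 0.127, 1]]
[[0.005, 0.0, 0.0, 0.032, 1], [0.009, 0.0, 0.0, 0.064, 1], [0.014, 0.001, 0.0, 0.095, 1], [0.018, 0.002, 0.0, 0.127, 1]]
```

apply_moves(
  increments=[
    [0.005,0.001,0.002,0.043,1],
    [0.01,-0.001,0.002,0.075,1],
    [0.014,-0.002,0.002,0.107,1],
    [0.018,-0.003,0.002,0.138,1],
  ],
)

```text
t: 3.15
tool_pos: [0.5774, -0.0475, 0.0527]
orientation: [-2.437, -1.978, 0.008]
force: [-2.4, -4.2, -0.1]
opening: 0.0163
```

apply_moves(
  increments=[
    [0.004,-0.001,0.0,0.032,1],
    [0.009,-0.001,0.0,0.064,1],
    [0.014,-0.002,0.0,0.095,1],
    [0.018,-0.002,0.0,0.127,1],
  ],
)

```text
t: 3.55
tool_pos: [0.5861, -0.049, 0.0526]
orientation: [-2.226, -2.213, 0.01]
force: [-2.0, -3.6, 1.5]
opening: 0.017
```

```bash
python3 - <<'E'
from crank import *
s,t=report()
calls(t,jaw(s['orientation']),s['tool_pos'],3,4,0.05,z=0.053)
E
```

```text
t 3.55 pos [ 0.5861 -0.049   0.0526] th 267.7 r 46.8 jaw -0.3 F [-2.  -3.6  1.5] Frad 3.7 Ftan -1.9 op 0.017 q [-0.17  0.24  1.67 -0.    1.23 -0.16]
[[0.005, 0.003, 0.001, 0.01, 1], [0.009, 0.003, 0.001, 0.042, 1], [0.014, 0.003, 0.001, 0.074, 1], [0.018, 0.004, 0.001, 0.106, 1]]
[[0.004, 0.001, 0.0, 0.032, 1], [0.009, 0.002, 0.0, 0.064, 1], [0.013, 0.003, 0.0, 0.095, 1], [0.018, 0.005, 0.0, 0.127, 1]]
[[0.004, 0.002, 0.0, 0.032, 1], [0.008, 0.004, 0.0, 0.064, 1], [0.012, 0.006, 0.0, 0.095, 1], [0.016, 0.008, 0.0, 0.127, 1]]
```

apply_moves(
  increments=[
    [0.005,0.002,0.001,0.01,1],
    [0.009,0.002,0.001,0.042,1],
    [0.014,0.002,0.001,0.074,1],
    [0.018,0.003,0.001,0.106,1],
  ],
)

```text
t: 3.95
tool_pos: [0.5949, -0.0484, 0.0528]
orientation: [-2.033, -2.392, 0.013]
force: [-0.4, -5.9, -0.6]
opening: 0.0166
```

apply_moves(
  increments=[
    [0.004,0.001,0.0,0.032,1],
    [0.009,0.002,0.0,0.064,1],
    [0.013,0.003,0.0,0.095,1],
    [0.018,0.005,0.0,0.127,1],
  ],
)

```text
t: 4.35
tool_pos: [0.604, -0.0464, 0.0527]
orientation: [-1.784, -2.585, 0.015]
force: [-0.7, -4.7, -0.0]
opening: 0.0169
```

apply_moves(
  increments=[
    [0.004,0.002,0.0,0.032,1],
    [0.008,0.004,0.0,0.064,1],
    [0.012,0.006,0.0,0.095,1],
    [0.016,0.008,0.0,0.127,1],
  ],
)

```text
t: 4.75
tool_pos: [0.6122, -0.0429, 0.0527]
orientation: [1.516, 2.751, -0.016]
force: [-0.7, -3.7, -0.4]
opening: 0.017
```

```bash
python3 - <<'E'
from crank import *
s,t=report()
calls(t,jaw(s['orientation']),s['tool_pos'],3,4,0.05,z=0.053)
E
```

```text
t 4.75 pos [ 0.6122 -0.0429  0.0527] th 300.7 r 47.3 jaw 32.3 F [-0.7 -3.7 -0.4] Frad 2.8 Ftan -2.5 op 0.017 q [-0.15  0.3   1.6  -0.01  1.24 -0.71]
[[0.002, 0.005, 0.001, 0.015, 1], [0.006, 0.008, 0.001, 0.046, 1], [0.009, 0.011, 0.001, 0.078, 1], [0.013, 0.014, 0.001, 0.11, 1]]
[[0.003, 0.003, 0.0, 0.032, 1], [0.006, 0.006, 0.0, 0.064, 1], [0.009, 0.01, 0.0, 0.095, 1], [0.012, 0.013, 0.0, 0.127, 1]]
[[0.003, 0.004, 0.0, 0.032, 1], [0.005, 0.008, 0.0, 0.064, 1], [0.007, 0.012, 0.0, 0.095, 1], [0.009, 0.016, 0.0, 0.127, 1]]
```

apply_moves(
  increments=[
    [0.004,0.003,0.001,0.02,1],
    [0.008,0.006,0.001,0.05,1],
    [0.011,0.009,0.001,0.08,1],
    [0.015,0.012,0.001,0.11,1],
  ],
)

```text
t: 5.15
tool_pos: [0.6197, -0.0372, 0.0528]
orientation: [1.271, 2.871, -0.017]
force: [1.8, -3.6, -3.1]
opening: 0.0169
```

apply_moves(
  increments=[
    [0.003,0.003,0.0,0.032,1],
    [0.006,0.006,0.0,0.064,1],
    [0.009,0.01,0.0,0.095,1],
    [0.012,0.013,0.0,0.127,1],
  ],
)

```text
t: 5.55
tool_pos: [0.6259, -0.0307, 0.0527]
orientation: [0.976, 2.983, -0.017]
force: [0.2, -2.4, -0.4]
opening: 0.017
```

apply_moves(
  increments=[
    [0.003,0.004,0.0,0.032,1],
    [0.005,0.008,0.0,0.064,1],
    [0.007,0.012,0.0,0.095,1],
    [0.009,0.016,0.0,0.127,1],
  ],
)

```text
t: 5.95
tool_pos: [0.6309, -0.0227, 0.0527]
orientation: [0.672, 3.064, -0.016]
force: [1.4, -2.0, -0.5]
opening: 0.0167
```

```bash
sed -i 's/^RAD=.*/RAD=0.0465/' crank.py; python3 - <<'E'
from crank import *
s,t=report()
calls(t,jaw(s['orientation']),s['tool_pos'],3,4,0.05,z=0.053)
E
```

```text
t 5.95 pos [ 0.6309 -0.0227  0.0527] th 334.5 r 47.5 jaw 65.3 F [ 1.4 -2.  -0.5] Frad 2.1 Ftan -1.2 op 0.0167 q [-0.11  0.34  1.56 -0.01  1.24 -1.25]
[[0.0, 0.005, 0.001, 0.023, 1], [0.002, 0.009, 0.001, 0.055, 1], [0.003, 0.014, 0.001, 0.087, 1], [0.004, 0.018, 0.001, 0.119, 1]]
[[0.001, 0.005, 0.0, 0.032, 1], [0.002, 0.009, 0.0, 0.064, 1], [0.002, 0.014, 0.0, 0.095, 1], [0.003, 0.018, 0.0, 0.127, 1]]
[[0.0, 0.005, 0.0, 0.032, 1], [-0.0, 0.009, 0.0, 0.064, 1], [-0.0, 0.014, 0.0, 0.095, 1], [-0.001, 0.019, 0.0, 0.127, 1]]
```

apply_moves(
  increments=[
    [0.001,0.005,0.001,0.023,1],
    [0.002,0.009,0.001,0.055,1],
    [0.003,0.014,0.001,0.087,1],
    [0.004,0.018,0.001,0.119,1],
  ],
)

```text
t: 6.35
tool_pos: [0.6337, -0.0136, 0.053]
orientation: [0.38, 3.111, -0.016]
force: [4.6, -3.1, -4.4]
opening: 0.0167
```

apply_moves(
  increments=[
    [0.001,0.005,0.0,0.032,1],
    [0.002,0.009,0.0,0.064,1],
    [0.002,0.014,0.0,0.095,1],
    [0.003,0.018,0.0,0.127,1],
  ],
)

```text
t: 6.75
tool_pos: [0.6354, -0.0043, 0.0528]
orientation: [0.066, 3.133, -0.014]
force: [1.0, -1.4, -1.4]
opening: 0.0169
```

apply_moves(
  increments=[
    [0,0.005,0.0,0.032,1],
    [0,0.009,0.0,0.064,1],
    [0,0.014,0.0,0.095,1],
    [-0.001,0.019,0.0,0.127,1],
  ],
)

```text
t: 7.15
tool_pos: [0.6349, 0.0055, 0.0527]
orientation: [-0.249, 3.123, -0.012]
force: [-0.4, -1.3, 1.1]
opening: 0.0169
```

```bash
python3 - <<'E'
from crank import *
s,t=report()
calls(t,jaw(s['orientation']),s['tool_pos'],3,4,0.05,z=0.053)
E
```

```text
t 7.15 pos [0.6349 0.0055 0.0527] th 9.3 r 47.5 jaw 99.1 F [-0.4 -1.3  1.1] Frad -0.6 Ftan -1.2 op 0.0169 q [-0.07  0.34  1.55 -0.01  1.24 -1.8 ]
[[-0.003, 0.004, 0.001, 0.034, 1], [-0.004, 0.009, 0.001, 0.066, 1], [-0.005, 0.013, 0.001, 0.098, 1], [-0.007, 0.018, 0.001, 0.13, 1]]
[[-0.002, 0.004, 0.0, 0.032, 1], [-0.004, 0.009, 0.0, 0.064, 1], [-0.006, 0.013, 0.0, 0.095, 1], [-0.008, 0.017, 0.0, 0.127, 1]]
[[-0.003, 0.004, 0.0, 0.032, 1], [-0.005, 0.008, 0.0, 0.064, 1], [-0.008, 0.011, 0.0, 0.095, 1], [-0.011, 0.015, 0.0, 0.127, 1]]
```

apply_moves(
  increments=[
    [-0.001,0.004,0.001,0.034,1],
    [-0.002,0.009,0.001,0.066,1],
    [-0.004,0.013,0.001,0.098,1],
    [-0.006,0.018,0.001,0.13,1],
  ],
)

```text
t: 7.55
tool_pos: [0.6319, 0.015, 0.0528]
orientation: [-0.568, 3.08, -0.01]
force: [2.9, -1.0, -2.4]
opening: 0.0168
```

apply_moves(
  increments=[
    [-0.002,0.004,0.0,0.032,1],
    [-0.004,0.009,0.0,0.064,1],
    [-0.006,0.013,0.0,0.095,1],
    [-0.008,0.017,0.0,0.127,1],
  ],
)

```text
t: 7.95
tool_pos: [0.6277, 0.0237, 0.0526]
orientation: [-0.875, 3.007, -0.009]
force: [-1.1, -2.8, 0.5]
opening: 0.017
```

apply_moves(
  increments=[
    [-0.003,0.004,0.0,0.032,1],
    [-0.005,0.008,0.0,0.064,1],
    [-0.008,0.011,0.0,0.095,1],
    [-0.011,0.015,0.0,0.127,1],
  ],
)

```text
t: 8.35
tool_pos: [0.6218, 0.031, 0.0526]
orientation: [-1.172, 2.905, -0.007]
force: [-1.6, -4.4, 1.6]
opening: 0.0172
```

```bash
python3 - <<'E'
from crank import *
s,t=report()
calls(t,jaw(s['orientation']),s['tool_pos'],3,4,0.05,z=0.053)
E
```

```text
t 8.35 pos [0.6218 0.031  0.0526] th 44.5 r 47.3 jaw 133.9 F [-1.6 -4.4  1.6] Frad -4.2 Ftan -2.0 op 0.0172 q [-0.03  0.31  1.59 -0.    1.23 -2.37]
[[-0.005, 0.002, 0.001, 0.038, 1], [-0.008, 0.005, 0.001, 0.069, 1], [-0.012, 0.008, 0.001, 0.101, 1], [-0.015, 0.011, 0.001, 0.133, 1]]
[[-0.004, 0.003, 0.0, 0.032, 1], [-0.008, 0.005, 0.0, 0.064, 1], [-0.012, 0.007, 0.0, 0.095, 1], [-0.016, 0.009, 0.0, 0.127, 1]]
[[-0.004, 0.002, 0.0, 0.032, 1], [-0.009, 0.003, 0.0, 0.064, 1], [-0.013, 0.004, 0.0, 0.095, 1], [-0.018, 0.005, 0.0, 0.127, 1]]
```

apply_moves(
  increments=[
    [0,-0.002,0.001,0,0.3],
    [0,-0.002,0.001,0,0.3],
    [0,-0.002,0.001,-0.57,0.3],
    [0,-0.002,0.001,-0.57,0.3],
    [0,-0.002,0.001,-0.57,0.3],
    [0,-0.002,0.001,-0.57,0.3],
    [0,-0.002,0.001,-0.57,0.3],
    [0,-0.002,0.001,-0.57,0.3],
  ],
)

```text
t: 9.15
tool_pos: [0.6218, 0.0303, 0.053]
orientation: [0.213, 3.128, -0.012]
force: [-0.0, 0.2, 0.9]
opening: 0.0326
```

apply_moves(
  increments=[
    [0,0,0,-0.76,0.3],
    [0,0,0,-0.76,0.3],
    [0,0,0,-0.76,0.3],
    [0,0,0,-0.76,0.3],
    [0,0,0,-0.76,0.3],
    [0,0,0,-0.76,0.3],
    [0,0,0,-0.76,0.3],
    [0,0,0,-0.76,0.3],
  ],
)

```text
t: 9.95
tool_pos: [0.6219, 0.0305, 0.0529]
orientation: [1.946, 2.466, -0.015]
force: [-0.2, -1.1, 0.1]
opening: 0.0323
```

```bash
echo '[0.588,-0.0042]'>C.json; python3 - <<'E'
from crank import *
s,t=report()
E
```

```text
t 9.95 pos [0.6219 0.0305 0.0529] th 45.7 r 48.5 jaw 13.4 F [-0.2 -1.1  0.1] Frad -0.9 Ftan -0.6 op 0.0323 q [-0.03  0.33  1.57 -0.01  1.25 -0.26]
```

apply_moves(
  increments=[
    [-0.003,-0.003,0,-0.64,0.3],
    [-0.003,-0.003,0,-0.64,0.3],
    [-0.003,-0.003,0,-0.64,0.3],
    [-0.003,-0.003,0,-0.64,0.3],
    [-0.003,-0.003,0,-0.64,0.3],
    [-0.003,-0.003,0,-0.64,0.3],
    [-0.003,-0.003,0,-0.64,0.3],
    [-0.003,-0.003,0,-0.64,1],
  ],
)

```text
t: 10.75
tool_pos: [0.6205, 0.0292, 0.0529]
orientation: [-2.891, -1.218, 0.013]
force: [0.0, -0.1, -0.6]
opening: 0.0284
```

apply_moves(
  increments=[
    [0,0,0,0,1],
    [0,0,0,0,1],
    [0,0,0,0,1],
  ],
)

```text
t: 11.05
tool_pos: [0.6205, 0.0294, 0.0528]
orientation: [-2.89, -1.22, 0.013]
force: [0.0, 0.8, -0.5]
opening: 0.0169
```

```bash
python3 - <<'E'
from crank import *
s,t=report()
calls(t,jaw(s['orientation']),s['tool_pos'],3,4,0.05,z=0.053)
E
```

```text
t 11.05 pos [0.6205 0.0294 0.0528] th 45.9 r 46.7 jaw -44.2 F [ 0.   0.8 -0.5] Frad 0.6 Ftan 0.6 op 0.0169 q [-0.04  0.33  1.57  0.    1.25  0.74]
[[-0.004, 0.003, 0.0, 0.034, 1], [-0.007, 0.006, 0.0, 0.066, 1], [-0.011, 0.009, 0.0, 0.097, 1], [-0.015, 0.011, 0.0, 0.129, 1]]
[[-0.004, 0.002, 0.0, 0.032, 1], [-0.008, 0.005, 0.0, 0.064, 1], [-0.012, 0.007, 0.0, 0.095, 1], [-0.017, 0.008, 0.0, 0.127, 1]]
[[-0.004, 0.002, 0.0, 0.032, 1], [-0.009, 0.003, 0.0, 0.064, 1], [-0.013, 0.004, 0.0, 0.095, 1], [-0.018, 0.005, 0.0, 0.127, 1]]
```

apply_moves(
  increments=[
    [-0.004,0.003,0.0,0.034,1],
    [-0.007,0.006,0.0,0.066,1],
    [-0.011,0.009,0.0,0.097,1],
    [-0.015,0.011,0.0,0.129,1],
  ],
)

```text
t: 11.45
tool_pos: [0.6134, 0.0349, 0.0529]
orientation: [-2.751, -1.51, 0.013]
force: [3.0, 0.3, -1.7]
opening: 0.0171
```

apply_moves(
  increments=[
    [-0.004,0.002,0.0,0.032,1],
    [-0.008,0.005,0.0,0.064,1],
    [-0.012,0.007,0.0,0.095,1],
    [-0.017,0.008,0.0,0.127,1],
  ],
)

```text
t: 11.85
tool_pos: [0.6052, 0.0391, 0.053]
orientation: [-2.585, -1.781, 0.012]
force: [1.9, 2.0, -1.8]
opening: 0.0171
```

apply_moves(
  increments=[
    [-0.004,0.002,0.0,0.032,1],
    [-0.009,0.003,0.0,0.064,1],
    [-0.013,0.004,0.0,0.095,1],
    [-0.018,0.005,0.0,0.127,1],
  ],
)

```text
t: 12.25
tool_pos: [0.5982, 0.041, 0.0532]
orientation: [2.392, 2.033, -0.007]
force: [9.3, -1.3, -7.2]
opening: 0.0231
```

```bash
python3 - <<'E'
from crank import *
s,t=report()
calls(t,jaw(s['orientation']),s['tool_pos'],3,4,0.05,z=0.053)
E
```

```text
t 12.25 pos [0.5982 0.041  0.0532] th 77.3 r 46.4 jaw -9.3 F [ 9.3 -1.3 -7.2] Frad 0.8 Ftan -9.3 op 0.0231 q [-0.01  0.27  1.64 -0.    1.23  0.15]
[[-0.005, 0.001, -0.0, -0.007, 1], [-0.009, 0.002, -0.0, 0.025, 1], [-0.014, 0.002, -0.0, 0.057, 1], [-0.018, 0.003, -0.0, 0.089, 1]]
[[-0.005, -0.0, 0.0, 0.032, 1], [-0.009, -0.0, 0.0, 0.064, 1], [-0.014, -0.001, 0.0, 0.095, 1], [-0.019, -0.001, 0.0, 0.127, 1]]
[[-0.005, -0.001, 0.0, 0.032, 1], [-0.009, -0.002, 0.0, 0.064, 1], [-0.013, -0.003, 0.0, 0.095, 1], [-0.018, -0.005, 0.0, 0.127, 1]]
```

apply_moves(
  increments=[
    [0,0,0,0,1],
    [0,0,0,0,1],
    [0,0,0,0,1],
  ],
  squeeze=12,
)

```text
t: 12.55
tool_pos: [0.5978, 0.0413, 0.0531]
orientation: [2.393, 2.034, -0.008]
force: [-1.6, 1.4, -0.2]
opening: 0.0167
```

```bash
python3 - <<'E'
from crank import *
s,t=report()
calls(t,jaw(s['orientation']),s['tool_pos'],4,2,0.03,z=0.053)
E
```

```text
t 12.55 pos [0.5978 0.0413 0.0531] th 77.8 r 46.5 jaw -9.3 F [-1.6  1.4 -0.2] Frad 1.0 Ftan 1.8 op 0.0167 q [-0.01  0.27  1.64 -0.    1.23  0.15]
[[-0.003, 0.001, -0.0, -0.013, 1], [-0.005, 0.001, -0.0, 0.006, 1]]
[[-0.003, 0.0, 0.0, 0.019, 1], [-0.006, 0.001, 0.0, 0.038, 1]]
[[-0.003, 0.0, 0.0, 0.019, 1], [-0.006, 0.0, 0.0, 0.038, 1]]
[[-0.003, 0.0, 0.0, 0.019, 1], [-0.006, 0.0, 0.0, 0.038, 1]]
```

apply_moves(
  increments=[
    [-0.003,0.001,0,0,1],
    [-0.005,0.001,0,0.006,1],
  ],
)

```text
t: 12.75
tool_pos: [0.5968, 0.0413, 0.0533]
orientation: [2.381, 2.043, -0.005]
force: [9.1, -1.0, -7.1]
opening: 0.0164
```

apply_moves(
  increments=[
    [-0.003,0,0,0.019,1],
    [-0.006,0.001,0,0.038,1],
  ],
)

```text
t: 12.95
tool_pos: [0.5954, 0.0415, 0.0534]
orientation: [2.316, 2.112, -0.001]
force: [8.7, -0.4, -8.1]
opening: 0.0166
```

```bash
python3 - <<'E'
from crank import *
s,t=report()
calls(t,jaw(s['orientation']),s['tool_pos'],4,2,0.03,z=0.053)
for p in ([0.6052,0.0391],[0.5978,.0413]): print(np.degrees(th_of(p)[0]))
E
```

```text
t 12.95 pos [0.5954 0.0415 0.0534] th 80.7 r 46.3 jaw -5.3 F [ 8.7 -0.4 -8.1] Frad 1.0 Ftan -8.7 op 0.0166 q [-0.01  0.25  1.66 -0.01  1.22  0.08]
[[-0.003, 0.001, -0.001, -0.025, 1], [-0.005, 0.001, -0.001, -0.006, 1]]
[[-0.003, 0.0, 0.0, 0.019, 1], [-0.006, 0.0, 0.0, 0.038, 1]]
[[-0.003, 0.0, 0.0, 0.019, 1], [-0.006, 0.0, 0.0, 0.038, 1]]
[[-0.003, -0.0, 0.0, 0.019, 1], [-0.006, -0.0, 0.0, 0.038, 1]]
68.33560686349283
77.84505830277774
```

apply_moves(
  increments=[
    [-0.003,0,0,0,1],
    [-0.006,0,0,0,1],
  ],
)

```text
t: 13.15
tool_pos: [0.5937, 0.0416, 0.0534]
orientation: [2.315, 2.111, 0.003]
force: [6.9, 2.9, -6.1]
opening: 0.0163
```

apply_moves(
  increments=[
    [-0.003,0,0,0.019,1],
    [-0.006,0,0,0.038,1],
  ],
)

```text
t: 13.35
tool_pos: [0.5909, 0.0419, 0.0532]
orientation: [2.25, 2.18, 0.005]
force: [-0.0, 3.4, -0.9]
opening: 0.0165
```

apply_moves(
  increments=[
    [-0.003,0,0,0.019,1],
    [-0.006,0,0,0.038,1],
  ],
)

```text
t: 13.55
tool_pos: [0.5881, 0.0421, 0.0532]
orientation: [2.182, 2.248, 0.006]
force: [1.0, 0.1, -1.4]
opening: 0.0165
```

```bash
python3 - <<'E'
from crank import *
s,t=report()
for p in ([0.6052,0.0391],[0.5978,.0413]): print(np.degrees(th_of(p)[0]))
E
```

```text
t 13.55 pos [0.5881 0.0421 0.0532] th 89.8 r 46.3 jaw 1.7 F [ 1.   0.1 -1.4] Frad 0.1 Ftan -1.0 op 0.0165 q [-0.01  0.23  1.69 -0.    1.21 -0.04]
68.33560686349283
77.84505830277774
```

The drag rose between knob angles 68° and 73°, held at about 9 N through ~83°, and was gone by 86°. The middle is therefore about 77°, so I'm turning back to it.

apply_moves(
  increments=[
    [0.006,0,0,-0.05,1],
    [0.012,-0.001,0,-0.1,1],
    [0.018,-0.001,0,-0.14,1],
    [0.021,-0.002,0,-0.14,1],
  ],
  squeeze=15,
)

```text
t: 13.95
tool_pos: [0.5973, 0.0414, 0.053]
orientation: [2.419, 1.993, 0.001]
force: [-5.2, 2.4, 3.0]
opening: 0.0165
```

```bash
python3 - <<'E'
from crank import *
report()
E
```

```text
t 13.95 pos [0.5973 0.0414 0.053 ] th 78.5 r 46.6 jaw -11.0 F [-5.2  2.4  3. ] Frad 1.4 Ftan 5.6 op 0.0165 q [-0.01  0.26  1.66 -0.01  1.22  0.18]
```

apply_moves(
  increments=[
    [0.002,0,0,0,1],
    [0.002,0,0,0,1],
  ],
)

```text
t: 14.15
tool_pos: [0.5982, 0.0413, 0.0531]
orientation: [2.419, 1.993, 0.001]
force: [-1.7, -0.6, 0.7]
opening: 0.0163
```

```bash
python3 - <<'E'
from crank import *
report()
E
```

```text
t 14.15 pos [0.5982 0.0413 0.0531] th 77.3 r 46.6 jaw -11.0 F [-1.7 -0.6  0.7] Frad -0.9 Ftan 1.5 op 0.0163 q [-0.01  0.26  1.65 -0.01  1.22  0.18]
```

apply_moves(
  increments=[
    [0,0,0,0,0.4],
    [0,0,0,0,0.4],
    [0,0,0,0,0.4],
    [0,0,0.1,0,0.4],
    [0,0,0.2,0,0.4],
    [0,0,0.2,0,0.4],
  ],
)

```text
t: 14.75
tool_pos: [0.6034, 0.0412, 0.1623]
orientation: [2.412, 1.987, 0.017]
force: [0.7, -0.4, 1.2]
opening: 0.0277
```

```bash
python3 - <<'E'
from crank import *
report()
E
```

```text
t 14.75 pos [0.6034 0.0412 0.1623] th 71.3 r 48.0 jaw -11.0 F [ 0.7 -0.4  1.2] Frad -0.1 Ftan -0.8 op 0.0277 q [-0.01  0.16  1.56 -0.01  1.4   0.18]
```

apply_moves(
  increments=[
    [-0.25,-0.72,-0.1,0,0],
    [-0.25,-0.72,-0.1,0,0],
    [-0.25,-0.72,-0.1,0,0],
    [-0.25,-0.72,-0.1,0,0],
    [-0.25,-0.72,-0.1,0,0],
    [-0.25,-0.72,-0.15,0,0],
    [-0.25,-0.72,-0.2,0,0],
    [-0.25,-0.72,-0.2,0,0],
  ],
  squeeze=10,
)

```text
t: 15.55
tool_pos: [0.4779, -0.3213, 0.0622]
orientation: [2.411, 1.985, 0.018]
force: [0.0, 0.1, 0.5]
opening: 0.0467
```

```bash
python3 - <<'E'
from crank import *
T=snap('top','t3.png');S=snap('side','s3.png');report()
t=cv2.imread('pics/top0.png')
t=cv2.imread('pics/t3.png');s=cv2.imread('pics/s3.png')
a=cv2.resize(t[165:245,255:345],None,fx=7,fy=7,interpolation=cv2.INTER_CUBIC)
b=cv2.resize(s[175:310,240:365],None,fx=4,fy=4,interpolation=cv2.INTER_CUBIC)
cv2.imwrite('pics/a3.png',a);cv2.imwrite('pics/b3.png',b)
from circ import rimfit
r=rimfit(t,s);print(r['top'],r['side']);print(tri(r['top'][0][0],r['side'][0][0]))
cs=blob(S,(45,120,80),(75,255,255),(255,270,290,295));print(cs)
E
```

```text
t 15.65 pos [ 0.4745 -0.3217  0.0585] th 250.3 r 337.2 jaw -11.3 F [0.2 1.3 0.2] Frad -1.3 Ftan -0.2 op 0.0468 q [-0.69  0.18  1.74  0.01  1.21 -0.49]
[((296.87060546875, 203.42161560058594), (62.552764892578125, 63.474395751953125), 76.68760681152344), ((296.3485107421875, 204.3147735595703), (33.51042556762695, 38.59858703613281), 21.46268653869629)] [((323.25408935546875, 198.90460205078125), (26.623451232910156, 52.401798248291016), 89.098876953125), ((297.632080078125, 209.05596923828125), (5.841176509857178, 11.659690856933594), 86.41006469726562)]
(array([ 0.60301564, -0.00183072,  0.03143093]), np.float64(0.03087184091393271))
(270.6792452830189, 283.5377358490566, 106.0)
```

View pics/a3.png

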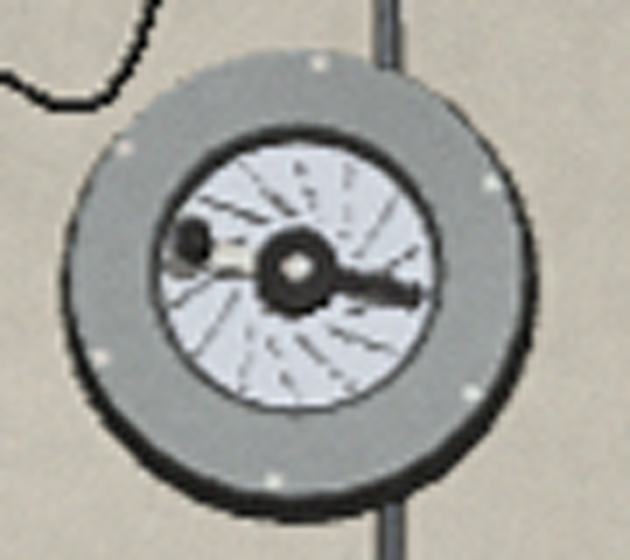

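View pics/b3.png

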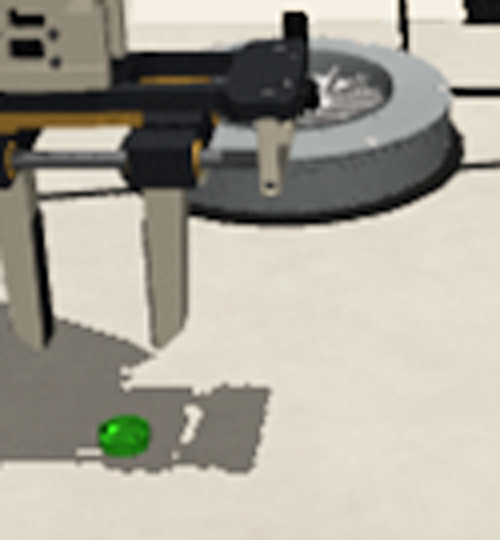

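Top crop: the rim screws are at the same pixels as before, so the casing hasn't moved. The pointer tip is now at (418,295) and the knob at (195,242). Side crop: the fingertips are somewhat left of the cap, so I'll compute the correction.

```bash
python3 - <<'E'
from crank import *
s=read_state();p=s['tool_pos']
print('TCP side px',proj('side',p),'cap px 270.7,283.5; cap at z=.0045 ->',onz('side',270.68,283.54,.0045),onz('top',399.46,239.12,.006))
j=jaw(s['orientation'])
for sg in(1,-1):
    f=p+sg*0.0234*np.array([np.cos(j),np.sin(j),0]);print(proj('side',f),(proj('side',f)-[240,175])*4)
q=lambda x,y,ox,oy:(ox+(x+.5)/7-.5,oy+(y+.5)/7-.5)
hub=onz('top',*q(297,268,255,165),.048)[:2];tip=onz('top',*q(418,295,255,165),.042)[:2];k=onz('top',*q(195,242,255,165),.076)[:2]
d0=hub-k;d1=tip-hub
print(hub,tip,k,[np.degrees(np.arctan2(d[1],d[0])) for d in(d0,d1,tip-k)])
for cc in (C,hub):
    for a in (257.3,): print('mark',cc+.082*np.array([np.cos(np.radians(a)),np.sin(np.radians(a))]))
u=(tip-k)/np.linalg.norm(tip-k);print('mark via tip-k',k+.127*u,tip+.022*u)
# rim centre by screws/known radius
E
```

```text
TCP side px [265.30662281 257.92415829] cap px 270.7,283.5; cap at z=.0045 -> [ 0.48061544 -0.32065844  0.0045    ] [ 0.47699898 -0.31901874  0.006     ]
[278.38283067 258.15638083] [153.53132268 332.62552333]
[252.29225286 257.69303394] [ 49.16901144 330.77213576]
[ 0.58604412 -0.00220513] [ 0.57474816 -0.05502208] [0.59252385 0.04062496] [np.float64(-98.60298330187693), np.float64(-102.07198610417375), np.float64(-100.5281187340776)]
mark [ 0.56997261 -0.08419383]
mark [ 0.56801673 -0.08219896]
mark via tip-k [ 0.56931865 -0.08423704] [ 0.57072836 -0.07665172]
```

apply_moves(
  increments=[
    [0.009,0.004,-0.06,-0.01,0],
    [0.009,0.004,-0.09,-0.01,0],
    [0.009,0.004,-0.102,-0.01,0],
    [0.009,0.004,-0.11,-0.01,0],
    [0.009,0.004,-0.11,-0.01,0],
    [0.009,0.004,-0.11,-0.01,0],
  ],
)

```text
t: 16.25
tool_pos: [0.4799, -0.3199, 0.0047]
orientation: [2.433, 1.965, 0.014]
force: [0.6, -0.3, -0.7]
opening: 0.0467
```

```bash
python3 - <<'E'
from crank import *
report();S=snap('side','s4.png');s=cv2.imread('pics/s4.png')
cv2.imwrite('pics/b4.png',cv2.resize(s[215:315,220:330],None,fx=6,fy=6,interpolation=cv2.INTER_CUBIC))
E
```

```text
t 16.25 pos [ 0.4799 -0.3199  0.0047] th 251.1 r 333.7 jaw -12.1 F [ 0.6 -0.3 -0.7] Frad 0.1 Ftan 0.6 op 0.0467 q [-0.68  0.26  1.75  0.01  1.11 -0.47]
```

View pics/b4.png

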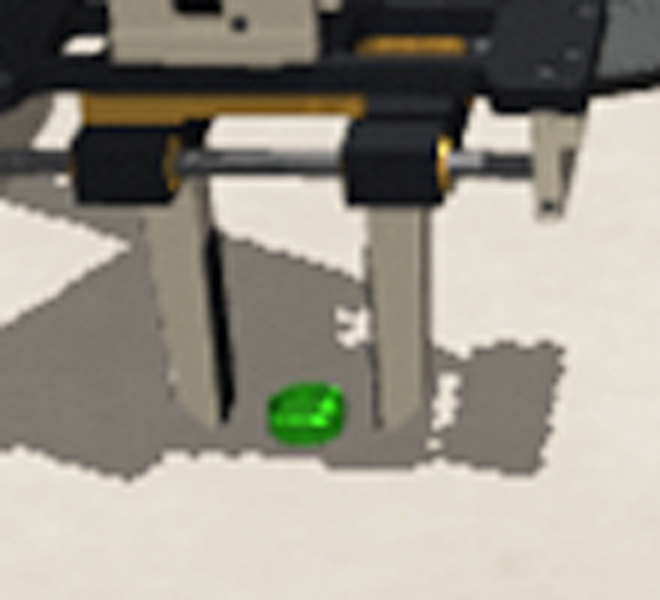

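The side crop shows the cap at (306,413), centred between the fingertips (~228 and ~375). Closing.

apply_moves(
  increments=[
    [0,-0.001,-0.003,0,0],
    [0,-0.001,-0.003,0,0.5],
    [0,-0.001,-0.003,0,1],
    [0,-0.001,-0.003,0,1],
    [0,-0.001,-0.003,0,1],
  ],
  squeeze=10,
)

```text
t: 16.8
tool_pos: [0.4799, -0.3205, 0.0032]
orientation: [2.433, 1.965, 0.014]
force: [0.5, 0.1, 1.6]
opening: 0.0227
```

apply_moves(
  increments=[
    [0,0,0.06,0,1],
    [0,0,0.14,0,1],
    [0,0,0.2,0,1],
    [0,0,0.2,0,1],
  ],
)

```text
t: 17.2
tool_pos: [0.4828, -0.3229, 0.1091]
orientation: [2.426, 1.959, 0.017]
force: [0.5, -0.9, 1.1]
opening: 0.0226
```

```bash
python3 - <<'E'
from crank import *
report();S=snap('side','s5.png');s=cv2.imread('pics/s5.png')
cv2.imwrite('pics/b5.png',cv2.resize(s[165:300,220:350],None,fx=4,fy=4,interpolation=cv2.INTER_CUBIC))
E
```

```text
t 17.2 pos [ 0.4828 -0.3229  0.1091] th 251.7 r 335.6 jaw -12.2 F [ 0.5 -0.9  1.1] Frad 0.7 Ftan 0.7 op 0.0226 q [-0.68  0.13  1.69  0.01  1.29 -0.47]
```

View pics/b5.png

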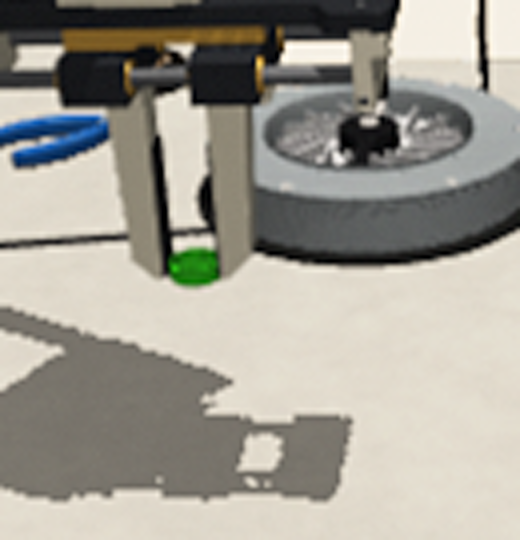

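The cap is held between the fingertips in the side crop at (194,267), and it looks level. Carrying it to above the mark.

apply_moves(
  increments=[
    [0.173,0.479,-0.02,0,1],
    [0.173,0.479,-0.02,0,1],
    [0.173,0.479,-0.02,0,1],
    [0.173,0.479,-0.02,0,1],
    [0.173,0.479,-0.03,0,1],
    [0.173,0.479,-0.038,0,1],
    [0.173,0.479,-0.038,0,1],
    [0.173,0.479,-0.038,0,1],
  ],
)

```text
t: 18.05
tool_pos: [0.567, -0.0832, 0.086]
orientation: [2.43, 1.962, 0.013]
force: [0.2, -0.4, -0.6]
opening: 0.0225
```

```bash
python3 - <<'E'
from crank import *
S=snap('side','s6.png');T=snap('top','t6.png');report();s=cv2.imread('pics/s6.png');t=cv2.imread('pics/t6.png')
cv2.imwrite('pics/b6.png',np.vstack([cv2.resize(s[165:240,260:370],None,fx=5,fy=5,interpolation=cv2.INTER_CUBIC)[:375],cv2.resize(t[165:245,250:360],None,fx=5,fy=5,interpolation=cv2.INTER_CUBIC)[:224]]))
try:
  cs=blob(S,(45,120,60),(75,255,255),(270,160,350,240));print(cs)
except Exception as e: print(e)
E
```

```text
t 18.15 pos [ 0.5675 -0.084   0.087 ] th 255.6 r 82.4 jaw -12.3 F [ 0.2 -0.8 -0.9] Frad 0.7 Ftan 0.4 op 0.0223 q [-0.23  0.14  1.72 -0.    1.26 -0.02]
(304.9655172413793, 191.94827586206895, 58.0)
```

View pics/b6.png

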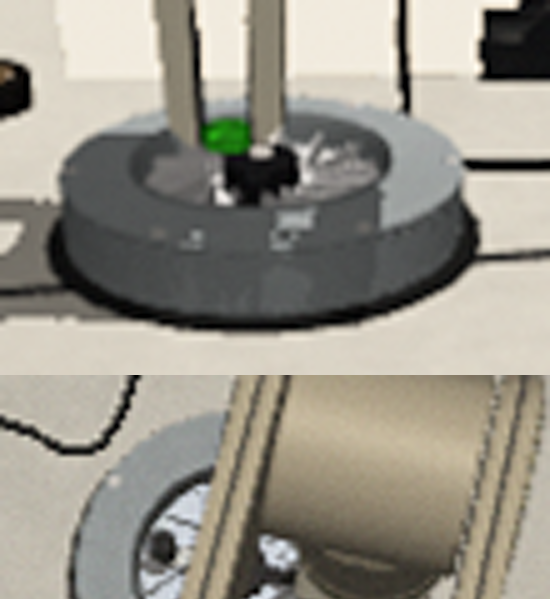

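apply_moves(
  increments=[
    [0.004,0.001,-0.04,0,1],
    [0.004,0.001,-0.07,0,1],
    [0.004,0.001,-0.08,0,1],
    [0.004,0.001,-0.085,0,1],
    [0.004,0.001,-0.085,0,1],
    [0.004,0.001,-0.085,0,1],
  ],
)

```text
t: 18.75
tool_pos: [0.57, -0.0836, 0.0451]
orientation: [2.43, 1.959, 0.016]
force: [-0.0, 0.1, 0.5]
opening: 0.0227
```

```bash
python3 - <<'E'
from crank import *
S=snap('side','s7.png');report();s=cv2.imread('pics/s7.png')
cv2.imwrite('pics/b7.png',cv2.resize(s[165:240,260:370],None,fx=7,fy=7,interpolation=cv2.INTER_CUBIC))
print(proj('side',[.588,-.004,.048]),proj('side',[.588,-.004,.04]),proj('side',[.5695,-.0835,.04]))
E
```

```text
t 18.8 pos [ 0.5701 -0.0836  0.0453] th 257.3 r 81.4 jaw -12.3 F [-0.  -0.2 -0.3] Frad 0.2 Ftan 0.0 op 0.0224 q [-0.23  0.2   1.74 -0.    1.18 -0.02]
[310.97630384 194.71288558] [311.07590197 197.74884523] [306.58140874 210.99033919]
```

View pics/b7.png

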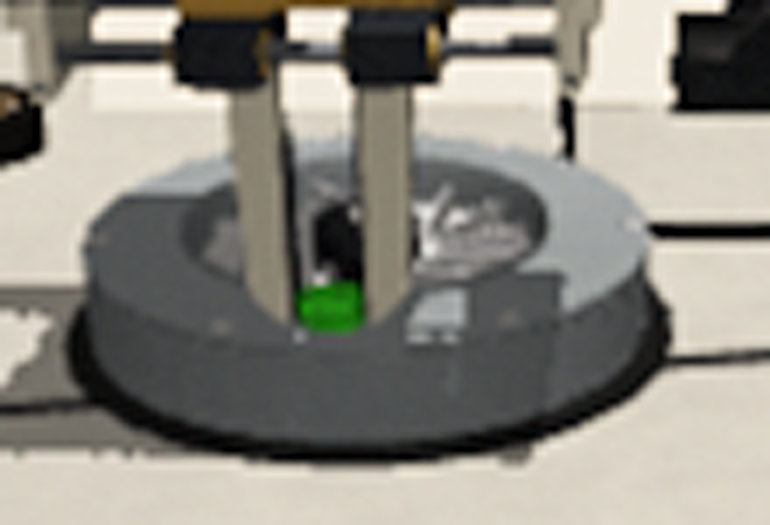

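The cap at (332,308) sits over the front rim, with the pointer's black end just behind it. Setting it down.

apply_moves(
  increments=[
    [0,0,-0.003,0,1],
    [0,0,-0.004,0,1],
    [0,0,-0.004,0,1],
    [0,0,-0.004,0,1],
  ],
)

```text
t: 19.2
tool_pos: [0.5701, -0.0836, 0.0433]
orientation: [2.43, 1.959, 0.016]
force: [-0.2, -0.3, 0.2]
opening: 0.0225
```

apply_moves(
  increments=[
    [0,0,0,0,0.35],
    [0,0,0,0,0.35],
    [0,0,0,0,0.35],
    [0,0,0,0,0.35],
  ],
)

```text
t: 19.6
tool_pos: [0.5701, -0.0836, 0.0433]
orientation: [2.43, 1.959, 0.016]
force: [-0.4, 0.7, 0.1]
opening: 0.0302
```

apply_moves(
  increments=[
    [0,0,0.02,0,0.35],
    [0,0,0.08,0,0.35],
    [0,0,0.16,0,0.35],
    [0,0,0.24,0,0.35],
    [0,0,0.24,0,0.35],
  ],
)

```text
t: 20.1
tool_pos: [0.5743, -0.0845, 0.1718]
orientation: [2.422, 1.953, 0.028]
force: [0.1, 0.5, -0.1]
opening: 0.0303
```

```bash
python3 - <<'E'
from crank import *
report()
E
```

```text
t 20.1 pos [ 0.5743 -0.0845  0.1718] th 260.3 r 81.5 jaw -12.2 F [ 0.1  0.5 -0.1] Frad -0.5 Ftan 0.0 op 0.0303 q [-0.23  0.07  1.64 -0.    1.4  -0.02]
```

Retracting aside so the top camera can see.

apply_moves(
  increments=[
    [-0.2,-0.6,0.06,0,0.35],
    [-0.2,-0.6,0.06,0,0.35],
    [-0.2,-0.6,0.06,0,0.35],
    [-0.2,-0.6,0.06,0,0.35],
    [-0.2,-0.6,0.06,0,0.35],
    [-0.2,-0.6,0.06,0,0.35],
    [-0.2,-0.6,0.06,0,0.35],
    [-0.2,-0.6,0.06,0,0.35],
  ],
)

```text
t: 20.9
tool_pos: [0.4731, -0.3871, 0.2022]
orientation: [2.425, 1.948, 0.027]
force: [-0.2, 0.5, 0.5]
opening: 0.0308
```

```bash
python3 - <<'E'
from crank import *
S=snap('side','s8.png');T=snap('top','t8.png');report();s=cv2.imread('pics/s8.png');t=cv2.imread('pics/t8.png')
cv2.imwrite('pics/b8.png',cv2.resize(s[175:235,260:365],None,fx=7,fy=7,interpolation=cv2.INTER_CUBIC));cv2.imwrite('pics/a8.png',cv2.resize(t[165:245,255:345],None,fx=7,fy=7,interpolation=cv2.INTER_CUBIC))
cs=blob(S,(45,120,60),(75,255,255),(270,160,350,240));ct=blob(T,(45,120,60),(75,255,255),(260,170,345,245));print(cs,ct)
print(tri(ct[:2],cs[:2]),onz('top',*ct[:2],.046))
E
```

```text
t 21.0 pos [ 0.4743 -0.384   0.2015] th 253.3 r 396.4 jaw -12.3 F [-0.  -0.5 -0.2] Frad 0.5 Ftan 0.1 op 0.0303 q [-0.77  0.13  1.52  0.01  1.46 -0.56]
(307.39344262295083, 209.0, 61.0) (323.30232558139534, 208.69767441860466, 43.0)
(array([ 0.56983275, -0.08260151,  0.04411649]), np.float64(0.0035852973667947785)) [ 0.56768896 -0.08254579  0.046     ]
```

View pics/a8.png

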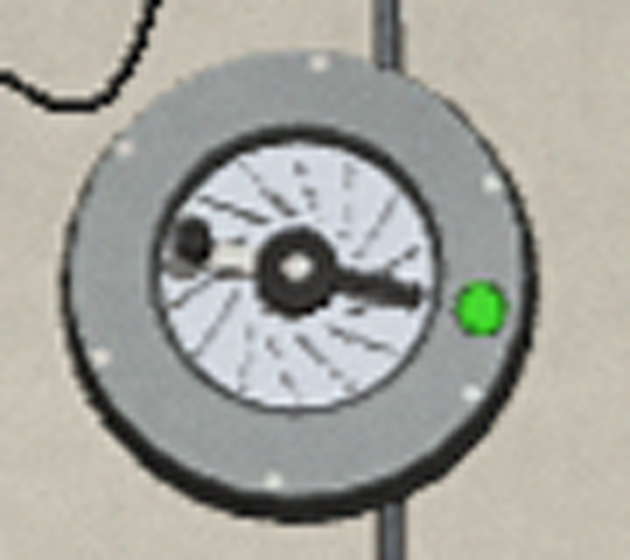

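View pics/b8.png

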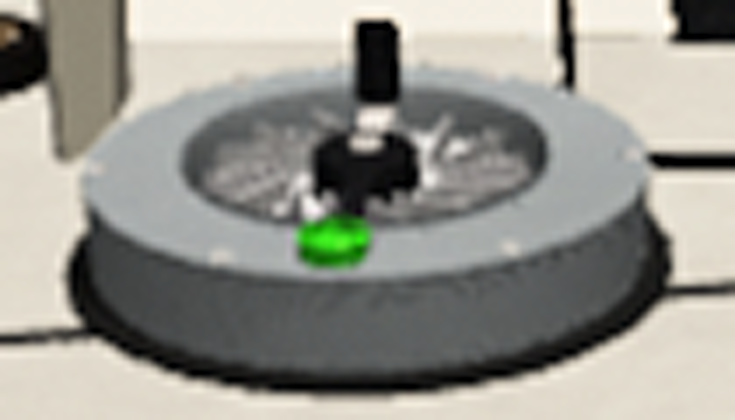

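```bash
python3 - <<'E'
from crank import *
for th in (70,74,77.3,80,84,88):
    k=[*(np.array([.588,-.003])+.045*np.array([np.cos(np.radians(th)),np.sin(np.radians(th))])),.076]
    print(th,((proj('top',k)-[255,165]+.5)*7-.5).round(1),((proj('side',k)-[260,175]+.5)*7-.5).round(1))
k=[.5695,-.0442,.076];print('init',((proj('top',k)-[255,165]+.5)*7-.5).round(1),((proj('side',k)-[260,175]+.5)*7-.5).round(1))
t=cv2.imread('pics/t8.png');s=cv2.imread('pics/s8.png');t0=cv2.imread('pics/t3.png')
g=cv2.cvtColor(cv2.resize(t[165:245,255:345],None,fx=7,fy=7,interpolation=cv2.INTER_CUBIC),6)
m=(g<70).astype(np.uint8);m[:,:150]=0
for nm,x0,x1 in(('knob',168,222),('ptr',340,425)):
    M=np.zeros_like(m);M[200:310,x0:x1]=m[200:310,x0:x1];ys,xs=np.nonzero(M);print(nm,xs.mean(),ys.mean(),xs.min(),xs.max(),ys.min(),ys.max())
print(np.abs(t[165:245,255:320].astype(int)-t0[165:245,255:320]).max())
E
```

```text
70 [198.2 217.2] [387.8  22.3]
74 [195.9 224. ] [379.2  22. ]
77.3 [194.4 229.7] [372.1  21.8]
80 [193.4 234.5] [366.2  21.8]
84 [192.4 241.6] [357.5  21.9]
88 [191.8 248.8] [348.8  22.3]
init [392.8 293.4] [314.5 109.9]
knob 190.90976331360946 238.0465976331361 168 221 200 275
ptr 380.6289389067524 283.8900321543408 340 424 200 305
50
```

Hub (297,268), pointer tip (418,293) and cap (480,307) line up in the top crop. The rim screws haven't moved, and the cap triangulates to z ≈ 0.044 (its middle). Handing in.

```bash
python3 - <<'E'
from plant import *
print(robot.close_job()); print(read_state()['t'])
E
```

```text
the job is handed in; nothing more can be done
None
the job is handed in; nothing more can be done
```

I turned the wheel to its rubbing spot, let go of it there, and set the green cap flat on the rim in front of the pointer. I handed the job in at about 21 s; no verdict came back.

**Finding the spot:** I cranked the wheel counter-clockwise by the knob. The even drag was about 1–2.5 N. It jumped to about 9 N once the knob passed 68–73° (as seen from the base frame) and was gone by 83–86°. I turned back to about 77°, near the middle, feeling 5.6 N on the way in, and released the knob.

**Last checks:**
- **Cap:** its middle measured at (0.570, -0.083, 0.044) m from two views, within about 2 mm of the target I worked out. It lies in line with the hub and the pointer's tip.
- **Casing:** the screws on the rim show at the same pixels as at the start, so the casing did not visibly shift.
- **Robot and other items:** the gripper is well clear of everything. I did not go near the tape or the parts box, and I did not re-measure them.

**Disagreements:**
- **Wheel angle:** the pictures put the knob at about 78.5–80°, against 77.3° from the arm. Both lie inside the arc where I felt the rub (73.5–83°).
- **Wheel centre:** the camera and the cranking forces differed by about 2 mm.
- **Cap views:** the two camera rays to the cap missed each other by 3.6 mm.
- **Rub force:** I did not feel the drag again after letting go of the wheel.

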